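# Lock a scan sample down with a quarter-turn T-slot stud

### The arm

A 7-joint arm with a two-finger parallel gripper is mounted at the origin on the work surface. World frame = base frame: x ahead of the robot, y to its left, z up, the work surface at z = 0. Lengths are in m, angles in rad, forces in N, time in s.
With the tool pointing down it reaches from about 0.35 to 0.9 m from the base axis. Payload 19.9 kg.
Tool frame: the origin (TCP) lies midway between the tips of the shut fingers; the grasp point (between the pads) lies 19 mm behind it; z points along the fingers, y is the direction in which the jaws open and shut (so a half turn about z gives the same grasp; the last joint's range is limited). The gripper opens to 85 mm and grips with 20 to 120 N. Pads are 22 mm wide; open, the fingers measure 114 mm over their backs; the gripper's body (76 mm by 85 mm) begins 54 mm behind the grasp point. The pads swing forward as they close: fully open they stand 13 mm farther back than shut.
Start: joints at [-1.177, 0.417, -0.01, 1.614, 0.005, 1.111, -0.053], TCP at [0.263, 0.567, 0.231] pointing down, gripper open.
Joint ranges: [-2.81, 2.81], [-0.39, 2.02], [-1.27, 1.25], [0.06, 2.57], [-1.19, 4.33], [0.19, 2], [-2.82, 2.82]. Speed limits (rad/s): [1.89, 1.89, 2.39, 2.39, 3.01, 3.01, 3.01].

### API

Orientations are given as a unit quaternion [w, x, y, z].
In Python, from rig import r gives the robot as it stands.
- The arm moves only by the tool step_arm, never from a script. Its argument "targets" is text: rows parted by semicolons, each of 6 numbers parted by spaces: the shift along the tool's x, y, z in m, then the turn, a rotation vector about the tool's x, y, z in degrees. A call has 1 to 8 rows; each row shifts and turns the commanded pose from where the row before left it, along the tool's axes as they then stand; what a row does not reach is not made up. A row lasts 1/10 s, in which the tool goes at most 50 mm and 8.59 degrees, less where a joint would pass 70% of its speed; a pose out of reach is approached as far as the arm can. A call is refused whole if a number of a shift passes 0.05 or a number of a turn 8.59, either way. A call with a gripper value outside its range is refused whole. "jaw" is the opening, from 0 (shut) to 1 (fully open), set as the call begins (left out, the last holds). The fingers move at their own pace and stop on an object; "squeeze" is the grip in N (left out, the last holds). Time passes only in rows, so rows that do not move let the fingers close. It gives the time, the measured TCP pose, the force and the opening at its end, in the units of the state.
- r.sense(): the state, without advancing time (a new reading comes with each control period).
- r.grab_frame(name): name is "scene" or "side" or "wrist"; returns the picture (400x640x3 uint8, red, green, blue); there is no depth.
- r.camera_info(name): a dict with "fovy" (degrees; the focal length in pixels is half the picture's height over the tangent of half this angle, whatever the lens; pixels are square), "cx", "cy" (the principal point, pixels), "R" (3x3) and "t" (3): a world point X has camera coordinates R X + t; the wrist camera has in their place "tool_from_camera" (4x4, takes a point from camera to tool coordinates, whose origin is the TCP and whose axes are the flange's). Camera axes: x right, y down, z forward; pixel columns grow to the right and rows downward; lengths in m; the calibration is good to about 2 mm. A picture is of the moment at which its call begins: read the wrist's pose just before it. camera_info takes no time and is no camera call.
- r.job_done(): hands the job in, once; it reports no verdict.
Trained networks look in the newest picture that a camera, given by its name, has taken for a name from the list of things; names that differ only in an ending like _2 or _b are one class to them, and where a whole thing is asked for, a point or a joint stands for the part that bears it (a point fixed in the world has none). Each returns a list of dicts, best first, with "p" (0 to 1); they miss things now and then, are a little off and sometimes report something else, mostly with a low value. They report only what shows in the picture. A call takes as long as a camera call. They do not tell look-alikes from the thing itself.
- r.regions_of(camera, target): "region" (400x640 bool, what is visible of it) and "point" ([row, column] in pixels, amid what is visible of it).
- r.spot_point(camera, target): "point" ([row, column] in pixels: a listed point, or the origin of a listed thing).
The state is a dict: "time": time; "joint_positions": joint angles; "joint_velocities": joint speeds; "tau": joint torques, N m; "tool_pos": TCP position; "tcp_rot": TCP orientation; "wrist_force": force on the tool from outside, world axes, zero at the start; "torque": the same for the moment, N m; "grip_width": opening from 0.0 (shut) to 1.0 (fully open).
Only numpy, scipy, OpenCV 4.12 (cv2) and the standard library are available. Lean on these libraries where they do the work, as an engineer would, in place of code of your own. Each camera call takes 0.05 s, during which the arm holds its last target.

### The job

Clamp the machined sample on the turntable ready for scanning: take the smaller of the two winged T-studs, drop its head lengthwise into the T-slot in front of the sample's forked foot, and slide it along the slot into the fork. Somewhere along the fork, out of sight under the slot's lips, is a locking pocket, the only place there where the head can turn: find it by feel without forcing the stud round, give the stud a quarter turn so that its head lies square across the slot, and let go, leaving it upright between the prongs. Do not shove the sample out of place; leave the bigger stud in its holder and the other things where they are.

Things in the scene. Friction and masses are not known exactly. Their poses are not given: they have to be found in the camera images.
- turntable: Fixed black round turntable, 270 mm diameter, 40 mm high, carrying an aluminium plate 260 x 120 x 24 mm (its top 64 mm above the table) with one T-slot along its long middle line, open at both ends. It does not turn. Origin: centre of its underside, on the table; x along the slot, z up.
- slot (a point): Middle of the T-slot's mouth, level with the plate's top. x runs along the slot (from -130 to +130 mm), the sample's block on the +x half; y across, z up. Mouth 14 mm wide, lips 6 mm thick; channel below 12 mm high, its floor 18 mm below this point. The channel is 16 mm wide except at one hidden locking pocket, 38 mm long (x) and 36 mm wide, whose place differs each time.
- stud: Smaller winged T-stud, 74 mm tall, 120 g, loose, upright. Origin: centre of the head's underside; x along the head, z up. Steel head 28 (x) x 12 (y) x 8 mm; shank 10 mm diameter; collar 26 mm diameter, 31 to 36 mm up; black wing above. On the slot's floor its origin is 18 mm below slot, with 4 mm of lift before the head meets the lips and 3 mm between collar and fork.
- sample: Loose machined aluminium housing, 0.55 to 0.85 kg, on the plate over the slot, held by friction only (a push of a few newtons shifts it). Origin: centre of its block's underside; z up, x within 2 degrees of the slot's x. Block 60 x 60 x 20 mm, on it an open ring of 48 mm diameter up to 45 mm. A forked foot, 10 mm thick and 46 mm wide, reaches out to x = -129 mm, over the slot.
- stud_wing (a point): Middle of the smaller stud's wing (the grip), 60 mm above its origin: 40 mm long (x, in line with the head), 12 mm thick (y), 28 mm high. Outside the pocket the head turns 8 to 12 degrees, then meets the walls (at 15 degrees one feels 5 N sideways or 0.2 N m; 1 N m is forcing it). Within 3 mm of the pocket's middle it turns freely, either way, with no stop; nearby it may centre itself.
- fork (a point): Middle of the fork's bottom, on the sample's underside, 60 mm before its origin (x = -60 mm); axes as the sample's. Two round-tipped prongs, 18 mm apart, reach 69 mm from here towards -x along the slot. The head can drop in only before their tips: stud's axis 85 mm or more to -x of here. The middle of the hidden pocket lies anywhere from 12 to 61 mm to -x of here.
- holder_a: Fixed grey plastic holder of the smaller stud, 48 x 36 x 14 mm, with an open pocket 36 (x) x 24 (y) mm; origin at the centre of its underside on the table; pocket floor 5 mm up. The stud's head stands loosely in the pocket, roughly lengthwise along x.
- holder_b: Identical fixed holder, with the bigger stud.
- big_stud: The bigger winged T-stud, 74 mm tall, head 30 x 21 mm (too wide for the slot), shank 18 mm, collar 38 mm, wing 52 x 18 mm; origin at the centre of the head's underside. Not to be used; it stays in its holder.
- target: Loose bystander: checkered calibration target, 66 mm square upright board on a black foot 50 x 70 mm; origin under its centre.
- tape_measure: Loose bystander: black and yellow tape measure, 62 x 30 x 55 mm, origin under its centre.
- ring_gauge: Loose bystander: steel ring, 60 mm outside, 36 mm inside, 18 mm high, origin under its centre.
Not all that is in view belongs to the job. Several things have the shape of the sample; the one meant has the colours described above.

How it is judged:
By the outcome, as a careful person would: the job done as asked, in the order asked, and still so for the second after the job is handed in, with the robot touching nothing.
It also fails if it takes over 72 s, if anything falls off the work surface, if the arm or the gripper's body presses on something with over 40 N, if the wrist force passes 120 N, or if a joint passes its speed limit or range.

## Working session

There is one attempt and no reset: what is moved stays moved. The work goes in short steps, Python scripts to look and compute and a tool call to move; the robot and the scene stay as the last step left them, time stands still between calls to the robot, and variables do not carry over. Pictures are saved under pics/ and viewed, and the job is handed in when it is done.

Besides the shell and the picture viewer there is one more tool, called after "Emit:" as name(argument=value, ...) on one line, values as JSON. step_arm: Moves the arm, as the interface text tells. Its arguments: {"type":"object","properties":{"targets":{"type":"string"},"jaw":{"type":"number"},"squeeze":{"type":"number"}},"required":["targets"]}

```bash
ls; mkdir -p pics; python3 - <<'E'
from rig import r
import cv2,numpy as np
s=r.sense();print({k:np.round(v,3).tolist() for k,v in s.items()})
for n in ["scene","side","wrist"]:
    im=r.grab_frame(n);cv2.imwrite(f"pics/{n}0.png",im[:,:,::-1])
    print(n,r.camera_info(n))
print(r.sense()['time'])
E
```

```text
pics
{'time': 0.0, 'joint_positions': [-1.177, 0.418, -0.01, 1.614, 0.005, 1.111, -0.053], 'joint_velocities': [-0.0, -0.001, 0.001, -0.001, 0.002, -0.001, 0.002], 'tau': [0.003, -86.443, 0.681, -43.488, 0.019, 0.008, -0.0], 'tool_pos': [0.263, 0.566, 0.231], 'tcp_rot': [-0.0, 0.216, 0.976, -0.001], 'wrist_force': [-0.087, 0.496, 0.101], 'torque': [0.043, 0.043, 0.013], 'grip_width': 0.994}
scene {'fovy': 46.71021149702364, 'cx': 321.80252923853607, 'cy': 203.4045575661821, 'R': array([[ 0.30179274,  0.95335127, -0.00651892],
       [ 0.70703016, -0.22839388, -0.66928663],
       [-0.63955414,  0.19737677, -0.74297571]]), 't': array([-0.23284732, -0.30053651,  1.34936142])}
side {'fovy': 54.56672736485066, 'cx': 317.7716130759074, 'cy': 199.70900633355834, 'R': array([[ 9.77862365e-01, -2.09248686e-01,  4.26359179e-04],
       [-1.44751874e-01, -6.77923990e-01, -7.20739869e-01],
       [ 1.51102909e-01,  7.04722677e-01, -6.93205495e-01]]), 't': array([-0.50623889,  0.19112819,  0.77048928])}
wrist {'fovy': 67.03399858484609, 'cx': 323.87082827842005, 'cy': 198.95028187326744, 'tool_from_camera': array([[ 1.46401483e-04, -9.44517644e-01, -3.28460650e-01,
         8.41226365e-02],
       [ 9.99999941e-01,  3.58931534e-05,  3.42506044e-04,
        -2.61811393e-04],
       [-3.11713513e-04, -3.28460681e-01,  9.44517593e-01,
        -1.42656309e-01],
       [ 0.00000000e+00,  0.00000000e+00,  0.00000000e+00,
         1.00000000e+00]])}
0.15
```

View pics/scene0.png

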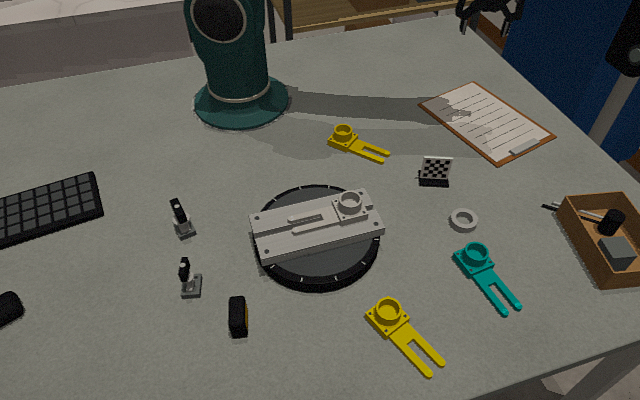

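View pics/side0.png

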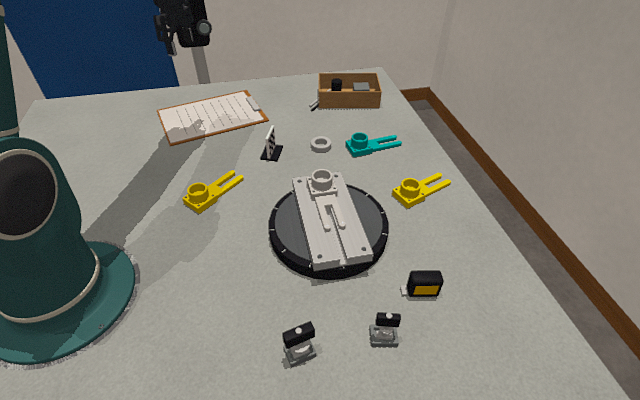

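View pics/wrist0.png

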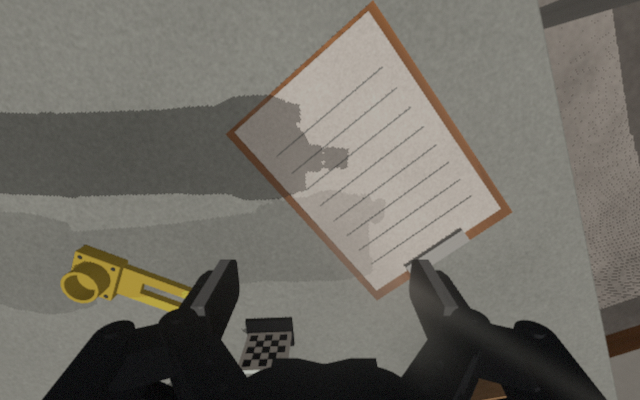

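```bash
cat > h.py <<'E'
from rig import r
import cv2,numpy as np
from scipy.spatial.transform import Rotation as Ro
def cam(n,s=None):
    c=r.camera_info(n)
    if 'R' in c: R,t=np.array(c['R']),np.array(c['t'])
    else:
        s=s or r.sense(); T=np.eye(4);q=s['tcp_rot'];T[:3,:3]=Ro.from_quat([q[1],q[2],q[3],q[0]]).as_matrix();T[:3,3]=s['tool_pos']
        W=np.linalg.inv(T@np.array(c['tool_from_camera']));R,t=W[:3,:3],W[:3,3]
    f=200/np.tan(np.radians(c['fovy']/2))
    return R,t,f,c['cx'],c['cy']
def ray(C,p): # p=[row,col]
    R,t,f,cx,cy=C
    d=R.T@np.array([(p[1]-cx)/f,(p[0]-cy)/f,1]);return -R.T@t,d/np.linalg.norm(d)
def atz(C,p,z):
    o,d=ray(C,p);return o+d*(z-o[2])/d[2]
def tri(CP):
    A=np.zeros((3,3));b=np.zeros(3)
    for C,p in CP:
        o,d=ray(C,p);M=np.eye(3)-np.outer(d,d);A+=M;b+=M@o
    X=np.linalg.solve(A,b)
    res=[np.linalg.norm((np.eye(3)-np.outer(d,d))@(X-o)) for o,d in (ray(C,p) for C,p in CP)]
    return X,res
def proj(C,X):
    R,t,f,cx,cy=C;c=R@X+t;return [cy+f*c[1]/c[2],cx+f*c[0]/c[2]]
def crop(im,r0,r1,c0,c1,k,fn):
    cv2.imwrite(fn,cv2.resize(im[r0:r1,c0:c1,::-1],None,fx=k,fy=k,interpolation=cv2.INTER_CUBIC))
E
python3 - <<'E'
from h import *
for n in ["scene","side"]:
    im=r.grab_frame(n)
    for t in ["stud","stud_wing","big_stud","slot","fork","sample","turntable","holder_a"]:
        print(n,t,[(round(d['p'],2),np.round(d['point'],1).tolist()) for d in r.spot_point(n,t)][:5])
    if n=="scene": a=im[190:310,150:270];b=im[170:290,240:400]
    else: c=im[280:400,260:440];d=im[160:280,260:400]
R=lambda x,w,h:cv2.resize(x,(w,h),interpolation=cv2.INTER_CUBIC)
cv2.imwrite("pics/crop1.png",np.vstack([np.hstack([R(a,300,300),R(b,400,300)]),np.hstack([R(c,400,267),R(d,300,267)])])[:,:,::-1])
print(r.sense()['time'])
E
```

```text
scene stud [(0.65, [285.9, 192.4])]
scene stud_wing [(0.73, [223.2, 462.0]), (0.71, [285.5, 193.6]), (0.68, [270.3, 183.5]), (0.49, [288.2, 191.8])]
scene big_stud [(0.78, [228.6, 182.1])]
scene slot [(0.95, [218.1, 316.1])]
scene fork [(0.97, [286.8, 491.1]), (0.89, [217.4, 323.4]), (0.83, [339.7, 408.2]), (0.77, [149.3, 361.6])]
scene sample [(0.96, [262.0, 473.0]), (0.83, [324.4, 385.2]), (0.77, [138.8, 342.0]), (0.62, [215.0, 349.1])]
scene turntable [(0.75, [240.3, 315.0])]
scene holder_a [(0.81, [288.1, 192.2]), (0.57, [227.0, 184.9])]
side stud [(0.97, [333.9, 383.2])]
side stud_wing [(0.65, [318.6, 390.0]), (0.58, [349.8, 300.7])]
side big_stud [(0.55, [352.9, 298.5])]
side slot [(0.86, [210.5, 332.3]), (0.64, [189.4, 322.1])]
side fork [(0.95, [205.8, 326.6]), (0.86, [145.1, 379.5]), (0.8, [186.7, 220.1]), (0.6, [188.8, 424.1])]
side sample [(0.88, [199.5, 201.5]), (0.85, [149.4, 360.0]), (0.75, [194.4, 411.3]), (0.61, [190.3, 321.1]), (0.54, [147.2, 320.7])]
side turntable [(0.78, [231.4, 325.4])]
side holder_a [(0.73, [350.6, 298.2]), (0.63, [334.6, 385.5])]
1.05
```

View pics/crop1.png

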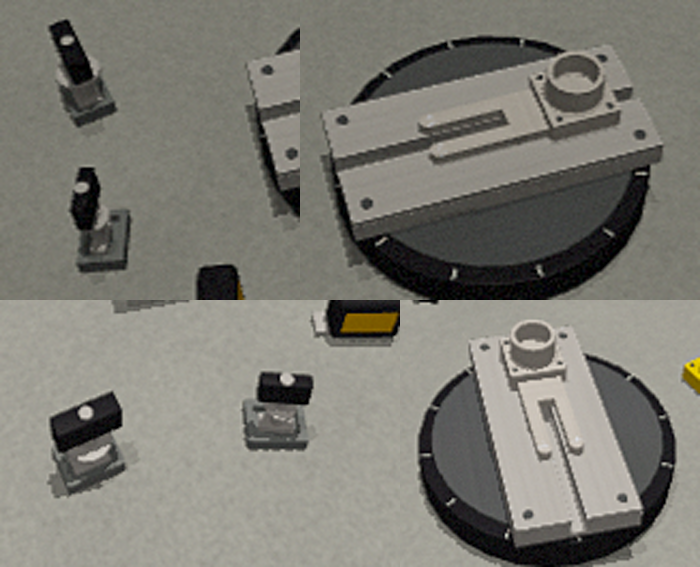

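Candidates for the stud, given as (row, col). The one at scene (270–288, 190), side (320–334, 385) has the thin shank and the small wing, so it is the smaller one. The one at scene (210–228, 181), side (340–353, 299) has the thick shank and wide collar, so it is the big stud and stays where it is. For the sample, the aluminium one on the plate at scene (217, 323) is meant. The yellow ones at (139, 342) and (324, 385) and the teal one at (262, 473) are look-alikes.

```bash
python3 - <<'E'
from h import *
S,D=cam("scene"),cam("side")
for n,a,b in [("studorig",[285.9,192.4],[333.9,383.2]),("wing",[270.3,183.5],[318.6,390]),("fork",[217.4,323.4],[205.8,326.6]),("slot",[218.1,316.1],[210.5,332.3]),("table",[240.3,315],[231.4,325.4]),("sample",[215,349.1],[190.3,321.1]),("big",[228.6,182.1],[352.9,298.5])]:
    X,e=tri([(S,a),(D,b)]);print(n,X.round(4),np.round(e,4))
print(cam("wrist"))
E
```

```text
studorig [ 0.5943 -0.2134  0.0072] [0.0008 0.0008]
wing [ 0.5973 -0.2175  0.0684] [0.0006 0.0006]
fork [0.5532 0.073  0.0669] [0.0002 0.0002]
slot [0.5592 0.0536 0.0739] [0.0036 0.0036]
table [ 0.5499  0.0564 -0.0035] [0.0033 0.0033]
sample [0.5549 0.1305 0.059 ] [0.0022 0.0022]
big [ 0.4379 -0.2165  0.0064] [0.0017 0.0017]
(array([[ 4.21090291e-01,  9.07018698e-01,  2.19148045e-04],
       [ 8.56655543e-01, -3.97788183e-01,  3.28490247e-01],
       [ 2.98033971e-01, -1.38136319e-01, -9.44507337e-01]]), array([-0.62482838, -0.04341343,  0.3806238 ]), np.float64(301.9723393309743), 323.87082827842005, 198.95028187326744)
```

```bash
cat >> h.py <<'E'
def plan(pos,ang,n,s=None,cur=None):
    """rows to TCP pos with tool z down, tool x at world angle ang (deg)"""
    s=s or r.sense();q=s['tcp_rot'];R0=Ro.from_quat([q[1],q[2],q[3],q[0]]);p0=np.array(s['tool_pos'])
    a=np.radians(ang);R1=Ro.from_matrix(np.array([[np.cos(a),np.sin(a),0],[np.sin(a),-np.cos(a),0],[0,0,-1]]))
    rv=(R0.inv()*R1).as_rotvec()
    dp=(np.array(pos)-p0)/n
    rows=[]
    for i in range(n):
        Ri=R0*Ro.from_rotvec(rv*i/n)
        d=Ri.inv().apply(dp)
        rows.append(" ".join(f"{v:.4f}" for v in d)+" "+" ".join(f"{v:.2f}" for v in np.degrees(rv/n)))
    for i in range(0,n,8): print("; ".join(rows[i:i+8]))
def st():
    s=r.sense();q=s['tcp_rot'];M=Ro.from_quat([q[1],q[2],q[3],q[0]]).as_matrix()
    print("t",round(s['time'],2),"p",np.round(s['tool_pos'],4),"ang",np.degrees(np.arctan2(M[1,0],M[0,0])).round(2),"z",M[:,2].round(3),"F",np.round(s['wrist_force'],2),"T",np.round(s['torque'],3),"w",round(s['grip_width'],3),"j7",round(s['joint_positions'][6],2))
    return s
E
python3 -c "
from h import *
st();plan([.55,0,.25],90,16)"
```

```text
t 1.05 p [0.2633 0.5668 0.2312] ang 155.09 z [-0. -0. -1.] F [ 0.2   0.39 -0.37] T [ 0.023  0.018 -0.03 ] w 1.002 j7 -0.05
-0.0312 -0.0246 -0.0012 -0.00 0.00 4.07; -0.0328 -0.0223 -0.0012 -0.00 0.00 4.07; -0.0343 -0.0199 -0.0012 -0.00 0.00 4.07; -0.0357 -0.0174 -0.0012 -0.00 0.00 4.07; -0.0368 -0.0149 -0.0012 -0.00 0.00 4.07; -0.0378 -0.0122 -0.0012 -0.00 0.00 4.07; -0.0385 -0.0095 -0.0012 -0.00 0.00 4.07; -0.0391 -0.0067 -0.0012 -0.00 0.00 4.07
-0.0395 -0.0040 -0.0012 -0.00 0.00 4.07; -0.0397 -0.0011 -0.0012 -0.00 0.00 4.07; -0.0397 0.0017 -0.0012 -0.00 0.00 4.07; -0.0394 0.0045 -0.0012 -0.00 0.00 4.07; -0.0390 0.0073 -0.0012 -0.00 0.00 4.07; -0.0384 0.0100 -0.0012 -0.00 0.00 4.07; -0.0376 0.0127 -0.0012 -0.00 0.00 4.07; -0.0366 0.0154 -0.0012 -0.00 0.00 4.07
```

Emit:
step_arm(targets="-0.031 -0.025 -0.001 0 0 4; -0.033 -0.022 -0.001 0 0 4; -0.034 -0.020 -0.001 0 0 4; -0.036 -0.017 -0.001 0 0 4; -0.037 -0.015 -0.001 0 0 4; -0.038 -0.012 -0.001 0 0 4; -0.038 -0.009 -0.001 0 0 4; -0.039 -0.007 -0.001 0 0 4", jaw=1, squeeze=40)

```text
time: 1.85
tool_pos: [0.4086, 0.2832, 0.2395]
tcp_rot: [0.0, 0.478, 0.879, 0.0]
wrist_force: [0.5, 0.6, 0.0]
grip_width: 0.999
```

Emit:
step_arm(targets="-0.040 -0.004 -0.001 0 0 4; -0.040 -0.001 -0.001 0 0 4; -0.040 0.002 -0.001 0 0 4; -0.039 0.005 -0.001 0 0 4; -0.039 0.007 -0.001 0 0 4; -0.038 0.010 -0.001 0 0 4; -0.038 0.013 -0.001 0 0 5; -0.037 0.015 -0.001 0 0 4")

```text
time: 2.65
tool_pos: [0.5562, 0.0008, 0.2476]
tcp_rot: [0.0, 0.708, 0.707, 0.0]
wrist_force: [0.6, 0.8, -0.6]
grip_width: 0.996
```

Emit:
step_arm(targets="0 0 0 0 0 0; 0 0 0 0 0 0; 0 0 0 0 0 0")

```text
time: 2.95
tool_pos: [0.5553, 0.0032, 0.2472]
tcp_rot: [-0.0, 0.706, 0.708, 0.0]
wrist_force: [-0.5, -0.5, 1.0]
grip_width: 0.997
```

```bash
python3 - <<'E'
from h import *
s=st();im=r.grab_frame("wrist");cv2.imwrite("pics/w1.png",im[:,:,::-1])
W=cam("wrist",s)
for t in ["slot","fork","sample"]:
    for d in r.spot_point("wrist",t)[:3]: print(t,round(d['p'],2),np.round(d['point'],1),atz(W,d['point'],.064).round(4))
st()
E
```

```text
t 2.95 p [0.5553 0.0032 0.2472] ang 90.17 z [-0.  0. -1.] F [-0.51 -0.52  0.98] T [0.008 0.029 0.024] w 0.997 j7 0.09
slot 0.74 [124.8 327.3] [0.5592 0.0569 0.064 ]
slot 0.22 [260.5 425.6] [ 0.6812 -0.1054  0.064 ]
fork 0.84 [108.9 326.1] [0.5579 0.073  0.064 ]
fork 0.73 [ 39.5 563.3] [0.7865 0.138  0.064 ]
sample 0.66 [ 55.9 513.1] [0.741  0.1234 0.064 ]
t 3.15 p [0.5553 0.0031 0.2474] ang 90.17 z [ 0.  0. -1.] F [ 0.13  0.28 -0.4 ] T [0.025 0.021 0.009] w 0.999 j7 0.09
```

View pics/w1.png

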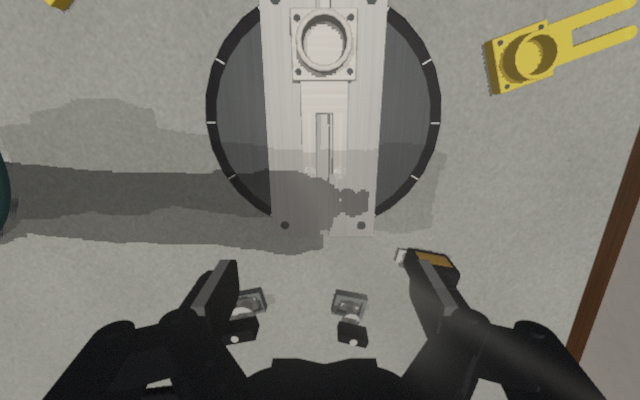

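```bash
python3 - <<'E'
from h import *
im=cv2.imread("pics/w1.png")[:,:,::-1]
c=im[60:250,250:395];c=cv2.convertScaleAbs(c,alpha=1.0)
cv2.imwrite("pics/w1c.png",cv2.resize(c[:,:,::-1],None,fx=3.1,fy=3.1,interpolation=cv2.INTER_CUBIC))
g=im.mean(2)
for row in (120,135,150,165,200,205,210,215,220,225,230): print(row,g[row,262:285].astype(int),'|',g[row,308:346].astype(int),'|',g[row,368:386].astype(int))
E
```

```text
120 [ 97  96  95  94 159 176 175 172 174 176 177 178 178 177 177 177 178 178
 176 174 177 178 177] | [196 197 195 192 190 191 193 172 150 158 165 164 166 178 184 184 184 185
 185 154 127 121 169 184 149 174 194 193 194 195 195 197 198 198 194 192
 192 192] | [175 173 174 176 177 177 176 178 177 173 173 174 136  94  98  97  95  95]
135 [ 95  93  94  95  99 161 176 173 171 172 173 175 178 176 174 175 175 175
 176 172 172 176 175] | [194 195 193 190 187 187 189 168 142 157 164 164 164 178 182 183 181 182
 182 183 154 124 170 184 155 175 192 192 191 191 191 195 197 194 191 188
 188 189] | [174 173 173 175 176 174 175 174 172 171 173 132  89  95  94  96  92  93]
150 [ 80  80  80  78  82  96 144 158 156 155 155 156 159 160 158 157 158 158
 158 158 156 157 158] | [190 192 191 188 185 184 185 173 149 155 163 162 164 163 163 162 162 164
 162 165 133 114 152 165 141 162 179 180 179 178 181 185 184 181 177 176
 176 178] | [156 157 164 167 165 162 158 157 156 157 127  89  85  84  86  86  85  85]
165 [ 79  79  78  78  76  79  93 140 154 154 153 152 156 159 159 156 156 156
 157 159 157 154 156] | 
[... 1790 characters left out ...]
3 153 154 144 135 135 136 135 135 133 136 136 136 133 131]
225 [ 96  95  95  97  97  96  97  97  96  97  96  95  96  96  96  94  96 100
  78  57  51  49  53] | [ 99  99 100 102 100 102 101 102 100 104 105 105 105 103 106 106 108 109
 108 110 106 106 107 109 135 148 149 150 150 149 150 150 149 150 148 149
 148 146] | [155 153 152 153 152 144 136 132 132 130 131 132 136 134 134 135 136 134]
230 [95 97 98 96 94 93 95 97 98 98 94 94 97 95 97 96 96 97 98 97 98 95 96] | [ 97  98  99  99 102  98 101 101 100 105 104 104 120 129 128 129 129 139
 133 125 117 111 135 147 147 148 149 148 150 150 149 148 149 148 149 147
 146 145] | [153 153 152 152 154 146 141 142 142 138 137 137 134 136 138 138 134 131]
```

View pics/w1c.png

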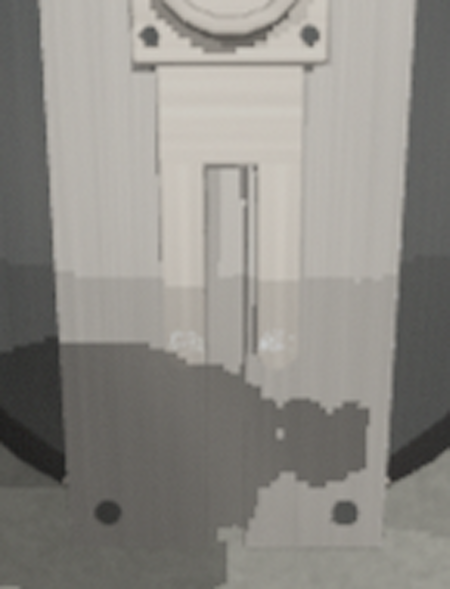

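```bash
cat >> h.py <<'E'
def edge(im,rows,c0,c1,sgn=0):
    """subpixel col of strongest gradient in [c0,c1] per row"""
    g=cv2.GaussianBlur(im.astype(float).mean(2),(3,3),0.8);out=[]
    for w in rows:
        d=np.diff(g[w,c0:c1]); a=np.abs(d) if sgn==0 else sgn*d
        k=int(np.argmax(a)); lo,hi=max(k-2,0),min(k+3,len(a)); ww=np.clip(a[lo:hi],0,None)
        out.append(c0+(ww*np.arange(lo,hi)).sum()/ww.sum()+0.5)
    return np.array(out)
def wline(C,rows,cols,z):
    P=np.array([atz(C,[a,b],z) for a,b in zip(rows,cols)])
    k,b=np.polyfit(P[:,1],P[:,0],1); res=P[:,0]-k*P[:,1]-b
    m=abs(res)<2*res.std()+1e-5; k,b=np.polyfit(P[m,1],P[m,0],1)
    return k,b,(P[m,0]-k*P[m,1]-b).std(),P[:,1].min(),P[:,1].max()
E
python3 - <<'E'
from h import *
im=cv2.imread("pics/w1.png")[:,:,::-1]
s=r.sense();W=cam("wrist",s)
rows=np.r_[40:190:4]
L=wline(W,rows,edge(im,rows,255,275,1),.064);R=wline(W,np.r_[40:200:4],edge(im,np.r_[40:200:4],370,392,-1),.064)
print("plate L",L,"R",R)
for y in (-.05,0,.07): print(y,L[0]*y+L[1],R[0]*y+R[1],"width",(R[0]-L[0])*y+R[1]-L[1],"mid",(L[0]*y+L[1]+R[0]*y+R[1])/2)
# slot edges in front: and prong inner/outer edges
r2=np.r_[122:168:3]
for nm,a,b,sg,z in [("prongLout",298,306,1,.074),("prongLin",312,318,-1,.074),("prongRin",330,336,1,.074),("prongRout",340,352,-1,.074)]:
    e=edge(im,r2,a,b,sg);l=wline(W,r2,e,z);print(nm,e.round(1)[[0,-1]],np.round(l,4), "x at y=.04",round(l[0]*.04+l[1],4))
rr=[208,212,216,220,224,228]
print(edge(im,[224,226,228,230,232],325,335))
# plate near end
g=im.mean(2);print([ (c,edge(np.transpose(im,(1,0,2)),[c],225,248).round(1)) for c in (275,290,340,350,360)])
E
```

```text
plate L (np.float64(0.0003410822658904551), np.float64(0.4947113647403169), np.float64(9.589961372762948e-05), np.float64(-0.012961795816934102), np.float64(0.13654802059872226)) R (np.float64(-0.0001971036549480553), np.float64(0.6145045275656054), np.float64(7.830232417544167e-05), np.float64(-0.02211873254509586), np.float64(0.13692835963762506))
-0.05 0.4946943106270224 0.6145143827483528 width 0.11982007212133033 mid 0.5546043466876875
0 0.4947113647403169 0.6145045275656054 width 0.11979316282528846 mid 0.5546079461529612
0.07 0.49473524049892925 0.614490730309759 width 0.11975548981082978 mid 0.5546129854043441
prongLout [302.3 303.7] [9.700e-03 5.331e-01 1.000e-04 1.370e-02 6.050e-02] x at y=.04 0.5335
prongLin [314.8 314.2] [7.700e-03 5.461e-01 1.000e-04 1.370e-02 6.050e-02] x at y=.04 0.5464
prongRin [333.4 333.2] [-8.10e-03  5.66e-01  1.00e-04  1.38e-02  6.06e-02] x at y=.04 0.5656
prongRout [346.3 341.2] [-1.850e-02  5.794e-01  1.000e-04  1.380e-02  6.060e-02] x at y=.04 0.5787
[331.88069235 331.52005965 329.75953366 329.52545465 329.03543719]
[(275, array([235.7])), (290, array([237.2])), (340, array([235.9])), (350, array([235.8])), (360, array([228.8]))]
```

```bash
python3 -c "
from h import *
s=st();W=cam('wrist',s)
for c in (290,350): print(atz(W,[235.8,c],.064))
plan([.595,-.215,.20],0,12)"
```

```text
t 3.15 p [0.5553 0.0031 0.2474] ang 90.17 z [ 0.  0. -1.] F [ 0.13  0.28 -0.4 ] T [0.025 0.021 0.009] w 0.999 j7 0.09
[ 0.51572682 -0.07253628  0.064     ]
[ 0.587338  -0.0723171  0.064    ]
-0.0182 0.0033 0.0039 -0.00 -0.00 7.51; -0.0176 0.0056 0.0039 -0.00 -0.00 7.51; -0.0167 0.0079 0.0039 -0.00 -0.00 7.51; -0.0155 0.0100 0.0039 -0.00 -0.00 7.51; -0.0141 0.0119 0.0039 -0.00 -0.00 7.51; -0.0124 0.0137 0.0039 -0.00 -0.00 7.51; -0.0105 0.0152 0.0039 -0.00 -0.00 7.51; -0.0085 0.0164 0.0039 -0.00 -0.00 7.51
-0.0062 0.0174 0.0039 -0.00 -0.00 7.51; -0.0039 0.0181 0.0039 -0.00 -0.00 7.51; -0.0015 0.0184 0.0039 -0.00 -0.00 7.51; 0.0009 0.0185 0.0039 -0.00 -0.00 7.51
```

Emit:
step_arm(targets="-0.0182 0.0033 0.004 0 0 7.5; -0.0176 0.0056 0.004 0 0 7.5; -0.0167 0.0079 0.004 0 0 7.5; -0.0155 0.010 0.004 0 0 7.5; -0.0141 0.0119 0.004 0 0 7.5; -0.0124 0.0137 0.004 0 0 7.5; -0.0105 0.0152 0.004 0 0 7.5; -0.0085 0.0164 0.004 0 0 7.5")

```text
time: 3.95
tool_pos: [0.5822, -0.1432, 0.2153]
tcp_rot: [-0.0, 0.966, 0.257, 0.0]
wrist_force: [-0.2, 0.7, -0.8]
grip_width: 0.998
```

Emit:
step_arm(targets="-0.0062 0.0174 0.004 0 0 7.5; -0.0039 0.0181 0.004 0 0 7.5; -0.0015 0.0184 0.004 0 0 7.5; 0.0009 0.0185 0.004 0 0 7.5; 0 0 0 0 0 0; 0 0 0 0 0 0; 0 0 0 0 0 0")

```text
time: 4.65
tool_pos: [0.5956, -0.2147, 0.1994]
tcp_rot: [-0.0, 1.0, 0.002, 0.0]
wrist_force: [0.7, 1.1, 0.9]
grip_width: 0.998
```

```bash
python3 - <<'E'
from h import *
s=st();im=r.grab_frame("wrist");cv2.imwrite("pics/w2.png",im[:,:,::-1])
W=cam("wrist",s)
for t in ["stud","stud_wing","holder_a"]:
    for d in r.spot_point("wrist",t)[:3]: print(t,round(d['p'],2),np.round(d['point'],1),atz(W,d['point'],.065 if 'wing' in t else .005).round(4))
st()
E
```

```text
t 4.65 p [ 0.5956 -0.2147  0.1994] ang 0.28 z [ 0.     0.001 -1.   ] F [0.67 1.15 0.87] T [ 0.01   0.029 -0.005] w 0.998 j7 -0.89
stud 0.87 [174.2 324.4] [ 0.5939 -0.2157  0.005 ]
stud_wing 0.94 [189.9 323.1] [ 0.5939 -0.2144  0.065 ]
holder_a 0.78 [172.5 326.5] [ 0.5959 -0.2181  0.005 ]
holder_a 0.62 [285.  322.2] [ 0.4443 -0.2136  0.005 ]
t 4.85 p [ 0.5956 -0.2152  0.1996] ang 0.18 z [ 0.  0. -1.] F [ 0.49 -0.19 -0.88] T [-0.031 -0.005  0.005] w 1.0 j7 -0.89
```

View pics/w2.png

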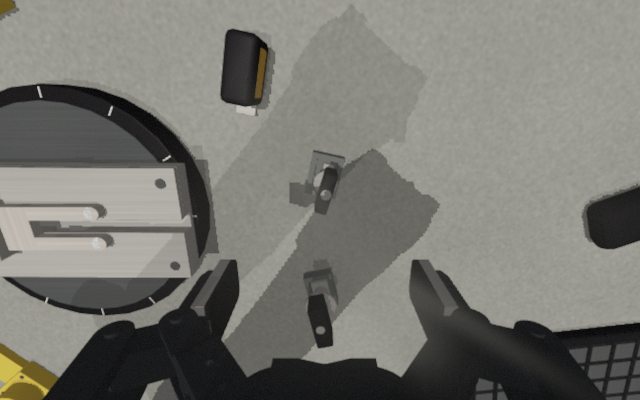

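```bash
python3 - <<'E'
from h import *
im=cv2.imread("pics/w2.png")
cv2.imwrite("pics/w2c.png",cv2.resize(im[145:220,285:365],None,fx=7,fy=7,interpolation=cv2.INTER_CUBIC))
W=cam("wrist",dict(r.sense()))
g=im.mean(2);m=(g<58).astype(np.uint8);m[:160]=0;m[217:]=0;m[:,:308]=0;m[:,345:]=0
n,l,st_,c=cv2.connectedComponentsWithStats(m);k=1+np.argmax(st_[1:,4]);print(st_[k],c[k])
cn=cv2.findContours((l==k).astype(np.uint8),0,2)[0][0];print(cv2.minAreaRect(cn))
E
```

```text
[321 168  17  26 260] [330.02307692 178.16153846]
((329.4307556152344, 179.75384521484375), (14.208338737487793, 24.206798553466797), 15.255120277404785)
```

View pics/w2c.png

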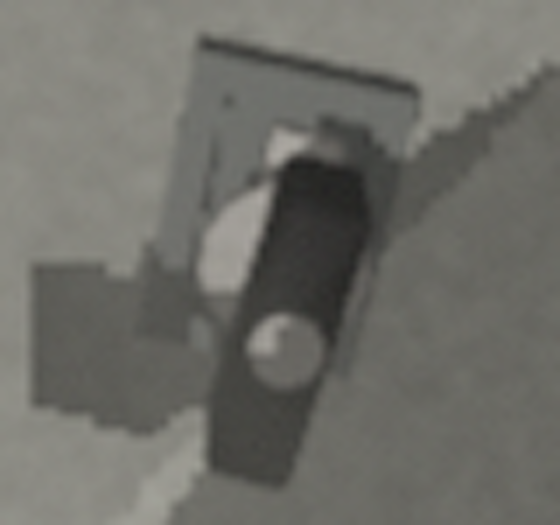

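```bash
cat > ov.py <<'E'
from h import *
def box(cx,cy,ang,z0,z1,L,Wd):
    a=np.radians(ang);u=np.array([np.cos(a),np.sin(a),0]);v=np.array([-np.sin(a),np.cos(a),0]);c=np.array([cx,cy,0])
    return [[c+u*sx*L/2+v*sy*Wd/2+np.array([0,0,z]) for sx,sy in((-1,-1),(1,-1),(1,1),(-1,1))] for z in (z0,z1)]
def draw(im,C,b,r0,c0,k,col):
    for lv in b:
        P=np.array([proj(C,X) for X in lv]);pts=np.stack([(P[:,1]-c0+.5)*k,(P[:,0]-r0+.5)*k],1).astype(np.int32)
        cv2.polylines(im,[pts],True,col,1)
E
python3 - <<'E'
from ov import *
im=cv2.imread("pics/w2.png")
W=cam("wrist",r.sense())
for p in ([212.1,315],[214.6,325.7],[195,326]): print(atz(W,p,.079))
k=7;r0,c0=145,285
outs=[]
for a in (-12,-15):
    I=cv2.resize(im[145:220,285:365],None,fx=k,fy=k,interpolation=cv2.INTER_CUBIC)[:,:400]
    I=np.ascontiguousarray(I)
    draw(I,W,box(.5955,-.2145,a,.051,.079,.040,.012),r0,c0,k,(0,255,0))
    draw(I,W,box(.5955,-.2165,a,.0,.014,.048,.036),r0,c0,k,(0,0,255))
    outs.append(I)
cv2.imwrite("pics/ov1.png",np.hstack(outs))
E
```

```text
[ 0.57641397 -0.20742245  0.079     ]
[ 0.57392377 -0.21746255  0.079     ]
[ 0.5933348  -0.21763632  0.079     ]
```

View pics/ov1.png

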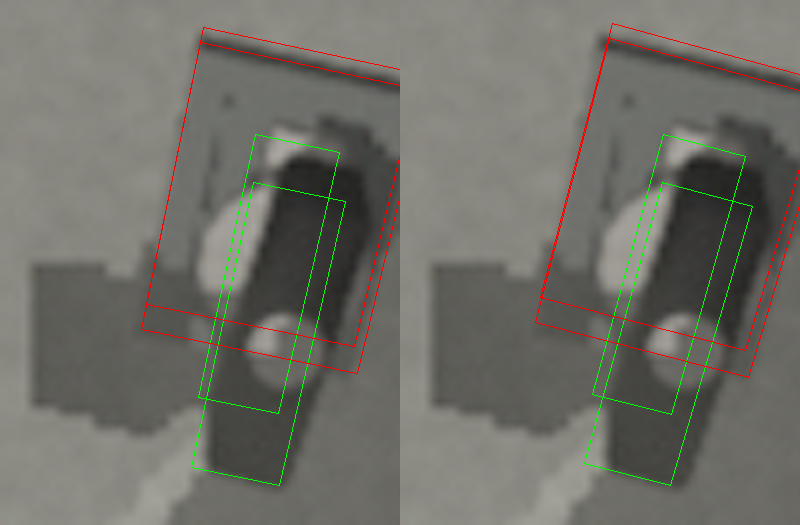

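```bash
python3 -c "
from h import *
s=st();plan([.5945,-.217,.047],-14,7)"
```

```text
t 4.85 p [ 0.5956 -0.2152  0.1996] ang 0.18 z [ 0.  0. -1.] F [ 0.49 -0.19 -0.88] T [-0.031 -0.005  0.005] w 1.0 j7 -0.89
-0.0002 0.0003 0.0218 -0.00 -0.00 2.03; -0.0002 0.0003 0.0218 -0.00 -0.00 2.03; -0.0001 0.0003 0.0218 -0.00 -0.00 2.03; -0.0001 0.0003 0.0218 -0.00 -0.00 2.03; -0.0001 0.0003 0.0218 -0.00 -0.00 2.03; -0.0001 0.0003 0.0218 -0.00 -0.00 2.03; -0.0001 0.0003 0.0218 -0.00 -0.00 2.03
```

Emit:
step_arm(targets="-0.0004 0.0006 0.035 0 0 4; -0.0004 0.0006 0.035 0 0 5; -0.0002 0.0005 0.025 0 0 5; 0 0 0.025 0 0 0; 0 0 0.015 0 0 0; 0 0 0 0 0 0; 0 0 0 0 0 0")

```text
time: 5.55
tool_pos: [0.5947, -0.2178, 0.0652]
tcp_rot: [0.0, 0.993, -0.121, 0.0]
wrist_force: [-0.1, 0.9, 0.0]
grip_width: 1.002
```

```bash
python3 - <<'E'
from h import *
s=st();im=r.grab_frame("wrist");cv2.imwrite("pics/w3.png",im[:,:,::-1])
E
```

```text
t 5.55 p [ 0.5947 -0.2178  0.0652] ang -13.89 z [ 0.001 -0.    -1.   ] F [-0.09  0.92  0.04] T [-0.01   0.026 -0.017] w 1.002 j7 -1.01
```

View pics/w3.png

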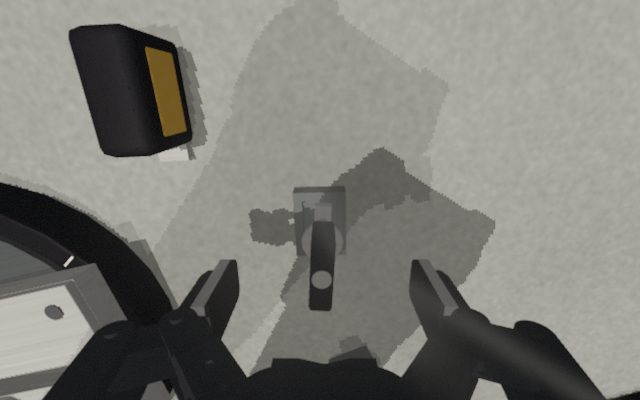

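```bash
python3 - <<'E'
from h import *
s=r.sense();W=cam("wrist",s)
print(atz(W,[280,321.3],.080), atz(W,[309,320],.079),atz(W,[222,322],.079))
E
```

```text
[ 0.59343777 -0.21655272  0.08      ] [ 0.57591563 -0.21146521  0.079     ] [ 0.62327565 -0.22434512  0.079     ]
```

Emit:
step_arm(targets="-0.0005 -0.0005 0.009 0 0 1; -0.0005 -0.0005 0.009 0 0 0; 0 0 0 0 0 0; 0 0 0 0 0 0")

```text
time: 6.0
tool_pos: [0.5934, -0.2163, 0.0461]
tcp_rot: [0.0, 0.992, -0.13, -0.0]
wrist_force: [-0.5, 0.1, -0.0]
grip_width: 0.995
```

Emit:
step_arm(targets="0 0 0 0 0 0; 0 0 0 0 0 0; 0 0 0 0 0 0; 0 0 0 0 0 0; 0 0 0 0 0 0; 0 0 0 0 0 0; 0 0 0 0 0 0; 0 0 0 0 0 0", jaw=0, squeeze=60)

```text
time: 6.8
tool_pos: [0.5937, -0.2164, 0.0465]
tcp_rot: [0.0, 0.992, -0.13, 0.0]
wrist_force: [0.9, 0.3, 3.6]
grip_width: 0.133
```

```bash
python3 - <<'E'
from h import *
s=st();im=r.grab_frame("wrist");cv2.imwrite("pics/w4.png",im[:,:,::-1])
E
```

```text
t 6.8 p [ 0.5937 -0.2164  0.0465] ang -14.91 z [ 0. -0. -1.] F [0.89 0.27 3.56] T [0.13  0.078 0.061] w 0.133 j7 -1.01
```

View pics/w4.png

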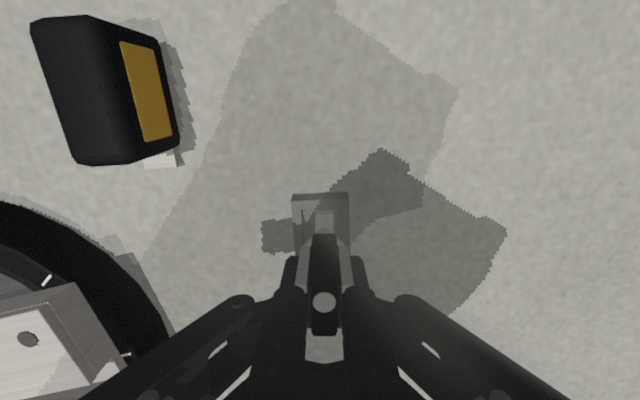

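Emit:
step_arm(targets="0 0 -0.01 0 0 0; 0 0 -0.025 0 0 0; 0 0 -0.035 0 0 0; 0 0 -0.03 0 0 0; 0 0 -0.01 0 0 0; 0 0 0 0 0 0")

```text
time: 7.45
tool_pos: [0.5941, -0.2164, 0.1577]
tcp_rot: [0.0, 0.992, -0.13, 0.001]
wrist_force: [-0.8, -0.2, -1.4]
grip_width: 0.13
```

```bash
python3 -c "
from h import *
s=st();plan([.555,-.035,.155],90,14)"
```

```text
t 7.45 p [ 0.5941 -0.2164  0.1577] ang -14.9 z [ 0.002 -0.    -1.   ] F [-0.84 -0.18 -1.38] T [ 0.072  0.058 -0.021] w 0.13 j7 -1.09
-0.0060 -0.0118 0.0002 0.01 -0.01 -7.49; -0.0044 -0.0125 0.0002 0.01 -0.01 -7.49; -0.0028 -0.0130 0.0002 0.01 -0.01 -7.49; -0.0011 -0.0132 0.0002 0.01 -0.01 -7.49; 0.0007 -0.0132 0.0002 0.01 -0.01 -7.49; 0.0024 -0.0130 0.0002 0.01 -0.01 -7.49; 0.0041 -0.0126 0.0002 0.01 -0.01 -7.49; 0.0057 -0.0120 0.0002 0.01 -0.01 -7.49
0.0072 -0.0111 0.0002 0.01 -0.01 -7.49; 0.0086 -0.0101 0.0002 0.01 -0.01 -7.49; 0.0098 -0.0089 0.0002 0.01 -0.01 -7.49; 0.0109 -0.0075 0.0002 0.01 -0.01 -7.49; 0.0118 -0.0060 0.0002 0.01 -0.01 -7.49; 0.0125 -0.0045 0.0002 0.01 -0.01 -7.49
```

Emit:
step_arm(targets="-0.006 -0.0118 0 0 0 -7.5; -0.0044 -0.0125 0 0 0 -7.5; -0.0028 -0.013 0 0 0 -7.5; -0.0011 -0.0132 0 0 0 -7.5; 0.0007 -0.0132 0 0 0 -7.5; 0.0024 -0.013 0 0 0 -7.5; 0.0041 -0.0126 0 0 0 -7.5; 0.0057 -0.012 0 0 0 -7.5")

```text
time: 8.25
tool_pos: [0.5704, -0.1118, 0.1549]
tcp_rot: [-0.0, 0.922, 0.386, -0.001]
wrist_force: [-1.0, -0.1, -1.1]
grip_width: 0.132
```

Emit:
step_arm(targets="0.0072 -0.0111 0 0 0 -7.5; 0.0086 -0.0101 0 0 0 -7.5; 0.0098 -0.0089 0 0 0 -7.5; 0.0109 -0.0075 0 0 0 -7.5; 0.0118 -0.006 0 0 0 -7.5; 0.0125 -0.0045 0 0 0 -7.5; 0 0 0 0 0 0; 0 0 0 0 0 0")

```text
time: 9.05
tool_pos: [0.5541, -0.0352, 0.1555]
tcp_rot: [-0.0, 0.708, 0.706, -0.0]
wrist_force: [0.5, -0.3, -1.1]
grip_width: 0.131
```

```bash
python3 - <<'E'
from h import *
s=st();
for n in ("wrist","side","scene"):
    im=r.grab_frame(n);cv2.imwrite(f"pics/{n}5.png",im[:,:,::-1])
st()
a=cv2.imread("pics/side5.png")[140:290,250:410];b=cv2.imread("pics/scene5.png")[150:300,220:400]
f=lambda x:cv2.resize(x,(400,int(400*x.shape[0]/x.shape[1])),interpolation=2)
a,b=f(a),f(b);h=min(len(a),len(b));cv2.imwrite("pics/c5.png",np.hstack([a[:h],b[:h]]))
E
```

```text
t 9.05 p [ 0.5541 -0.0352  0.1555] ang 89.89 z [-0.001 -0.    -1.   ] F [ 0.51 -0.33 -1.06] T [-0.032 -0.046  0.063] w 0.131 j7 0.2
t 9.2 p [ 0.5544 -0.0357  0.1559] ang 89.91 z [-0.001 -0.    -1.   ] F [-0.14  0.05 -1.76] T [0.012 0.037 0.005] w 0.132 j7 0.2
```

View pics/wrist5.png

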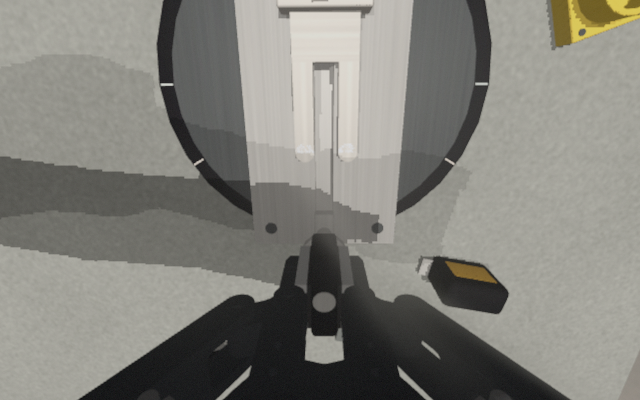

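View pics/c5.png

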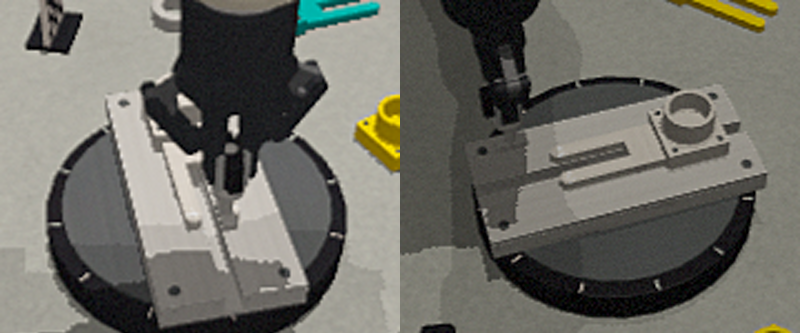

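```bash
python3 - <<'E'
from h import *
im=cv2.imread("pics/wrist5.png")[:,:,::-1]
s=r.sense();s['tool_pos']=[.5541,-.0352,.1556];W=cam("wrist",s)
a=np.r_[20:190:4]
L=wline(W,a,edge(im,a,228,258,1),.064);R=wline(W,a,edge(im,a,392,425,-1),.064)
for y in (-.04,.05): print(y,"L,R",L[0]*y+L[1],R[0]*y+R[1],"mid",(L[0]*y+L[1]+R[0]*y+R[1])/2, "w",(R[0]-L[0])*y+R[1]-L[1])
print(L[2],R[2])
print("row",[ (y,proj(W,np.array([.5544,y,.064]))) for y in (-.035,-.02,0,.02)])
I=cv2.resize(im[55:245,270:380,::-1],None,fx=3.1,fy=3.1,interpolation=2);
I=cv2.convertScaleAbs(I,alpha=1.5)
cv2.imwrite("pics/c5b.png",I)
g=im.mean(2)
for w in (90,110,130,165,175,200,205): print(w,g[w,290:360].astype(int))
# wing symmetric edges
for w in (245,255,315,325): print(w,edge(im,[w],300,322),edge(im,[w],326,350))
E
```

```text
-0.04 L,R 0.4947500092508118 0.6144327276100231 mid 0.5545913684304175 w 0.11968271835921118
0.05 L,R 0.4946986173835965 0.6143480252414406 mid 0.5545233213125186 w 0.11964940785784417
5.311442346360786e-05 5.6748638560549584e-05
row [(-0.035, [np.float64(201.99512022049896), np.float64(323.61667553993317)]), (-0.02, [np.float64(184.5191826595708), np.float64(323.58490612579914)]), (0, [np.float64(160.08883198167632), np.float64(323.54049432097196)]), (0.02, [np.float64(134.26702332522734), np.float64(323.49355299207105)])]
90 [186 156 162 197 210 210 211 210 210 210 211 213 214 215 214 213 211 208
 208 208 209 210 186 168 166 181 187 186 185 185 188 201 206 206 205 207
 206 206 206 205 208 194 160 143 179 191 190 157 170 203 211 212 212 212
 211 211 212 214 215 215 214 213 211 208 209 209 209 210 195 175]
110 [188 186 157 173 202 208 208 208 207 207 208 209 211 212 213 212 209 207
 206 205 207 206 209 176 141 174 186 183 184 184 184 199 204 203 203 202
 203 204 203 202 206 175 142 160 186 191 190 153 167 201 209 209 210 209
 209 208 209 213 214 212 212 210 207 206 206 206 206 204 18
[... 887 characters left out ...]
110 111 113 112 111 112 111 111 111 110 113 114 113 114 116 116
 117 117 117 117 120 119 118 117 120 122 122 122 120 120 122 123 122 122
 122 121 122 122 121 121 115 153 168 168 168 167 167 166 167 170 173 172
 169 168 168 168 167 171 170 167 166 166 167 165 164 167 169 168]
205 [108 108 109 109 112 111 110 110 109 109 110 110 110 113 111 111 114 114
 113 117 116 114 116 116 118 113 117 120 120 119 121 121 121 120 122 124
 121 120 120 121 121 121 114 116 117 119 118 116 115 114 114 116 138 146
 142 144 145 144 145 161 170 166 167 165 167 165 165 167 167 168]
245 [310.76593389] [336.73274025]
255 [309.05513306] [348.19654769]
315 [310.58199788] [336.94748919]
325 [306.17102186] [339.70105619]
```

View pics/c5b.png

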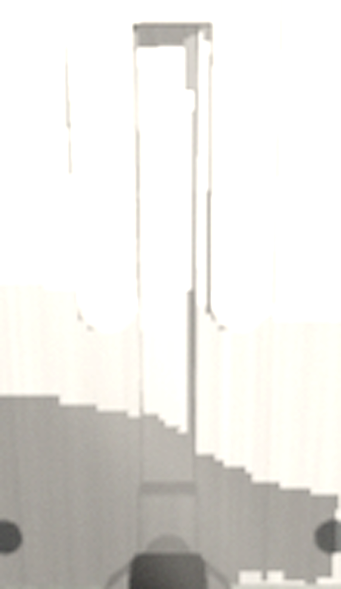

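Emit:
step_arm(targets="0 0.0003 0.015 0 0 0; 0 0 0.015 0 0 0; 0 0 0.012 0 0 0; 0 0 0 0 0 0; 0 0 0 0 0 0")

```text
time: 9.7
tool_pos: [0.5547, -0.0351, 0.114]
tcp_rot: [-0.0, 0.707, 0.708, -0.0]
wrist_force: [0.8, 0.5, -0.7]
grip_width: 0.131
```

Emit:
step_arm(targets="0 0 0.003 0 0 0; 0 0 0.003 0 0 0; 0 0 0.003 0 0 0; 0 0 0 0 0 0")

```text
time: 10.1
tool_pos: [0.5547, -0.0349, 0.105]
tcp_rot: [-0.0, 0.707, 0.708, -0.0]
wrist_force: [-0.3, 0.1, -0.8]
grip_width: 0.131
```

```bash
python3 - <<'E'
from h import *
s=st()
for n in ("wrist","side"):
    im=r.grab_frame(n);cv2.imwrite(f"pics/{n}6.png",im[:,:,::-1])
a=cv2.imread("pics/side6.png")[190:270,290:390];b=cv2.imread("pics/wrist6.png")[130:270,230:420]
f=lambda x:cv2.resize(x,(400,int(400*x.shape[0]/x.shape[1])),interpolation=2)
a,b=f(a),f(b);h=min(len(a),len(b));cv2.imwrite("pics/c6.png",np.hstack([a[:h],b[:h]]))
E
```

```text
t 10.1 p [ 0.5547 -0.0349  0.105 ] ang 90.09 z [-0. -0. -1.] F [-0.33  0.06 -0.75] T [0.003 0.02  0.068] w 0.131 j7 0.23
```

View pics/c6.png

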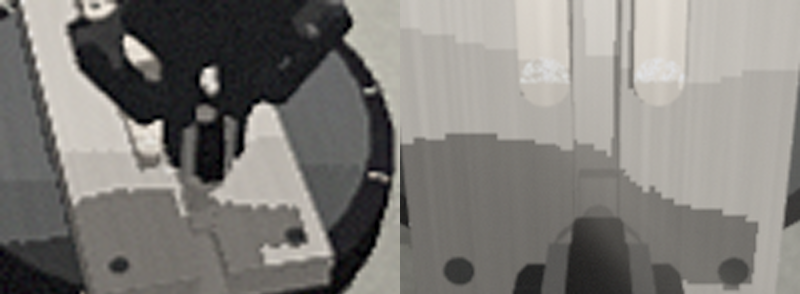

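Emit:
step_arm(targets="0 0 0.0015 0 0 0; 0 0 0.0015 0 0 0; 0 0 0 0 0 0; 0 0 0 0 0 0")

```text
time: 10.6
tool_pos: [0.5548, -0.035, 0.1023]
tcp_rot: [0.0, 0.707, 0.708, -0.0]
wrist_force: [-0.8, 0.0, -0.8]
grip_width: 0.136
```

Emit:
step_arm(targets="0 0 0.0015 0 0 0; 0 0 0.0015 0 0 0; 0 0 0 0 0 0; 0 0 0 0 0 0")

```text
time: 11.0
tool_pos: [0.5548, -0.035, 0.0993]
tcp_rot: [0.0, 0.707, 0.708, -0.0]
wrist_force: [-0.6, -1.1, -1.4]
grip_width: 0.132
```

Emit:
step_arm(targets="0 0 0.002 0 0 0; 0 0 0.002 0 0 0; 0 0 0.002 0 0 0; 0 0 0.002 0 0 0; 0 0 0 0 0 0; 0 0 0 0 0 0")

```text
time: 11.6
tool_pos: [0.5548, -0.035, 0.0912]
tcp_rot: [0.0, 0.707, 0.708, -0.0]
wrist_force: [-0.1, -0.2, -0.6]
grip_width: 0.132
```

Emit:
step_arm(targets="0 0 0.001 0 0 0; 0 0 0.001 0 0 0; 0 0 0.001 0 0 0; 0 0 0 0 0 0; 0 0 0 0 0 0")

```text
time: 12.1
tool_pos: [0.5548, -0.035, 0.0883]
tcp_rot: [0.0, 0.707, 0.708, -0.0]
wrist_force: [-0.8, -0.2, -1.2]
grip_width: 0.132
```

```bash
python3 -c "
from h import *
st()"
```

```text
t 12.1 p [ 0.5548 -0.035   0.0883] ang 90.09 z [-0. -0. -1.] F [-0.76 -0.2  -1.2 ] T [-0.009  0.025 -0.028] w 0.132 j7 0.25
```

Emit:
step_arm(targets="0 0 0.0007 0 0 0; 0 0 0 0 0 0; 0 0 0.0007 0 0 0; 0 0 0 0 0 0; 0 0 0 0 0 0")

```text
time: 12.6
tool_pos: [0.5548, -0.035, 0.0869]
tcp_rot: [0.0, 0.707, 0.708, -0.0]
wrist_force: [0.2, 0.1, -1.4]
grip_width: 0.132
```

Emit:
step_arm(targets="0 0 0.0007 0 0 0; 0 0 0 0 0 0; 0 0 0 0 0 0")

```text
time: 12.9
tool_pos: [0.555, -0.035, 0.0864]
tcp_rot: [0.0, 0.707, 0.708, 0.0]
wrist_force: [-2.3, 0.8, 5.8]
grip_width: 0.133
```

Emit:
step_arm(targets="0 0 0.0007 0 0 0; 0 0 0 0 0 0; 0 0 0 0 0 0")

```text
time: 13.2
tool_pos: [0.5551, -0.035, 0.0864]
tcp_rot: [0.0, 0.707, 0.708, 0.0]
wrist_force: [-5.9, 1.0, 18.5]
grip_width: 0.132
```

Emit:
step_arm(targets="0 0 -0.0015 0 0 0; 0 0 -0.001 0 0 0; 0 0 0 0 0 0; 0 0 0 0 0 0")

```text
time: 13.6
tool_pos: [0.5548, -0.0349, 0.0879]
tcp_rot: [-0.0, 0.707, 0.708, -0.0]
wrist_force: [0.9, 0.0, -0.3]
grip_width: 0.132
```

```bash
python3 - <<'E'
from h import *
s=st()
for n in ("wrist","side"):
    im=r.grab_frame(n);cv2.imwrite(f"pics/{n}7.png",im[:,:,::-1])
a=cv2.imread("pics/side7.png")[170:270,280:400];b=cv2.imread("pics/wrist7.png")[60:260,210:440]
f=lambda x:cv2.resize(x,(400,int(400*x.shape[0]/x.shape[1])),interpolation=2)
a,b=f(a),f(b);h=min(len(a),len(b));cv2.imwrite("pics/c7.png",np.hstack([a[:h],b[:h]]))
W=cam("wrist",s)
for t in ["fork","slot"]:
    for d in r.spot_point("wrist",t)[:3]: print(t,round(d['p'],2),np.round(d['point'],1),atz(W,d['point'],.064).round(4))
E
```

```text
t 13.6 p [ 0.5548 -0.0349  0.0879] ang 90.09 z [-0. -0. -1.] F [ 0.89  0.02 -0.3 ] T [-0.007  0.009  0.033] w 0.132 j7 0.25
fork 0.67 [ 46.9 327.2] [0.5568 0.0715 0.064 ]
slot 0.74 [ 76.9 323.7] [0.5551 0.0576 0.064 ]
```

View pics/c7.png

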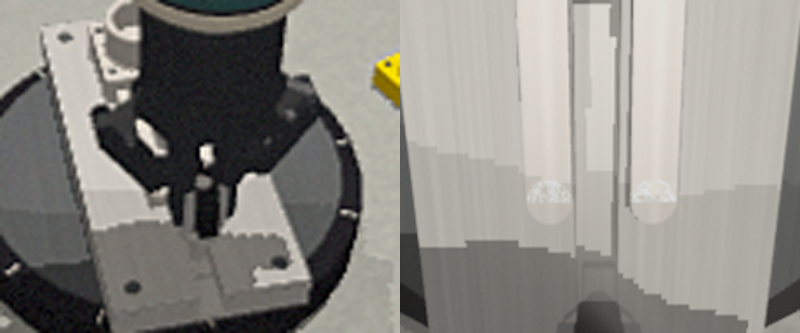

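Emit:
step_arm(targets="0.006 0 0 0 0 0; 0.006 0 0 0 0 0; 0.006 0 0 0 0 0; 0.006 0 0 0 0 0; 0 0 0 0 0 0")

```text
time: 14.3
tool_pos: [0.5548, -0.0097, 0.088]
tcp_rot: [-0.0, 0.706, 0.708, 0.0]
wrist_force: [0.0, 0.1, -1.3]
grip_width: 0.133
```

Emit:
step_arm(targets="0.006 0 0 0 0 0; 0.006 0 0 0 0 0; 0.006 0 0 0 0 0; 0.004 0 0 0 0 0; 0 0 0 0 0 0; 0 0 0 0 0 0")

```text
time: 14.9
tool_pos: [0.5548, 0.011, 0.088]
tcp_rot: [0.0, 0.707, 0.708, -0.0]
wrist_force: [0.3, -0.1, -1.1]
grip_width: 0.128
```

```bash
python3 -c "
from h import *
st()"
```

```text
t 14.9 p [0.5548 0.011  0.088 ] ang 90.09 z [ 0. -0. -1.] F [ 0.31 -0.14 -1.08] T [-0.028  0.018 -0.031] w 0.128 j7 0.16
```

Emit:
step_arm(targets="0 0 0 0 0 8; 0 0 0 0 0 6; 0 0 0 0 0 0; 0 0 0 0 0 0")

```text
time: 15.3
tool_pos: [0.5543, 0.011, 0.0879]
tcp_rot: [-0.0, 0.786, 0.618, -0.0]
wrist_force: [-4.9, 1.6, 2.9]
grip_width: 0.132
```

```bash
python3 -c "
from h import *
st()"
```

```text
t 15.3 p [0.5543 0.011  0.0879] ang 76.31 z [-0.001 -0.    -1.   ] F [-4.88  1.65  2.86] T [0.298 1.368 0.82 ] w 0.132 j7 -0.04
```

Emit:
step_arm(targets="0 0 0 0 0 -8; 0 0 0 0 0 -6; 0.006 0 0 0 0 0; 0 0 0 0 0 0; 0 0 0 0 0 0")

```text
time: 15.8
tool_pos: [0.5548, 0.0172, 0.088]
tcp_rot: [0.0, 0.707, 0.707, 0.0]
wrist_force: [0.6, -0.2, -1.5]
grip_width: 0.129
```

```bash
python3 -c "
from h import *
st()"
```

```text
t 15.8 p [0.5548 0.0172 0.088 ] ang 90.0 z [ 0. -0. -1.] F [ 0.62 -0.16 -1.53] T [-0.004  0.056  0.021] w 0.129 j7 0.15
```

Emit:
step_arm(targets="0 0 0 0 0 6; 0 0 0 0 0 6; 0 0 0 0 0 0")

```text
time: 16.1
tool_pos: [0.5543, 0.0173, 0.0879]
tcp_rot: [-0.0, 0.777, 0.629, -0.001]
wrist_force: [-3.9, 1.0, 2.7]
grip_width: 0.133
```

```bash
python3 -c "
from h import *
st()"
```

```text
t 16.1 p [0.5543 0.0173 0.0879] ang 77.96 z [-0.001 -0.    -1.   ] F [-3.87  0.97  2.7 ] T [0.314 1.166 0.375] w 0.133 j7 -0.03
```

Emit:
step_arm(targets="0 0 0 0 0 -6; 0 0 0 0 0 -6; 0.0045 0 0 0 0 0; 0 0 0 0 0 0; 0 0 0 0 0 6; 0 0 0 0 0 6; 0 0 0 0 0 0")

```text
time: 16.8
tool_pos: [0.5543, 0.0221, 0.0879]
tcp_rot: [-0.0, 0.777, 0.629, -0.0]
wrist_force: [-4.4, 1.6, 2.3]
grip_width: 0.128
```

```bash
python3 -c "
from h import *
st()"
```

```text
t 16.8 p [0.5543 0.0221 0.0879] ang 77.94 z [-0.001 -0.    -1.   ] F [-4.37  1.61  2.33] T [0.605 1.113 0.339] w 0.128 j7 -0.04
```

Emit:
step_arm(targets="0 0 0 0 0 -6; 0 0 0 0 0 -6; 0.0045 0 0 0 0 0; 0 0 0 0 0 0; 0 0 0 0 0 6; 0 0 0 0 0 6; 0 0 0 0 0 0")

```text
time: 17.5
tool_pos: [0.5547, 0.0264, 0.0879]
tcp_rot: [0.0, 0.778, 0.629, -0.0]
wrist_force: [-0.8, 0.5, 0.2]
grip_width: 0.131
```

```bash
python3 -c "
from h import *
st()"
```

```text
t 17.5 p [0.5547 0.0264 0.0879] ang 77.9 z [-0. -0. -1.] F [-0.77  0.45  0.19] T [0.203 0.393 0.004] w 0.131 j7 -0.05
```

Emit:
step_arm(targets="0 0 0 0 0 -6; 0 0 0 0 0 -6; 0.0045 0 0 0 0 0; 0 0 0 0 0 0; 0 0 0 0 0 6; 0 0 0 0 0 6; 0 0 0 0 0 0")

```text
time: 18.2
tool_pos: [0.5548, 0.0307, 0.088]
tcp_rot: [0.0, 0.778, 0.629, -0.0]
wrist_force: [-1.0, 0.0, -0.5]
grip_width: 0.133
```

```bash
python3 -c "
from h import *
st()"
```

```text
t 18.2 p [0.5548 0.0307 0.088 ] ang 77.89 z [ 0. -0. -1.] F [-1.04  0.02 -0.46] T [ 0.003  0.002 -0.005] w 0.133 j7 -0.06
```

Emit:
step_arm(targets="0 0 0 0 0 -6; 0 0 0 0 0 -6; 0.0045 0 0 0 0 0; 0 0 0 0 0 0; 0 0 0 0 0 6; 0 0 0 0 0 6; 0 0 0 0 0 0")

```text
time: 18.9
tool_pos: [0.5548, 0.0353, 0.088]
tcp_rot: [0.0, 0.778, 0.629, -0.0]
wrist_force: [0.1, -0.3, -0.3]
grip_width: 0.135
```

```bash
python3 -c "
from h import *
st()"
```

```text
t 18.9 p [0.5548 0.0353 0.088 ] ang 77.89 z [ 0. -0. -1.] F [ 0.08 -0.33 -0.33] T [-0.043 -0.033  0.001] w 0.135 j7 -0.07
```

Emit:
step_arm(targets="0 0 0 0 0 6; 0 0 0 0 0 0; 0 0 0 0 0 0")

```text
time: 19.2
tool_pos: [0.5553, 0.0351, 0.0882]
tcp_rot: [0.001, 0.808, 0.59, 0.0]
wrist_force: [4.2, -1.8, -2.5]
grip_width: 0.132
```

```bash
python3 -c "
from h import *
st()"
```

```text
t 19.2 p [0.5553 0.0351 0.0882] ang 72.28 z [ 0.001 -0.    -1.   ] F [ 4.18 -1.78 -2.51] T [-0.27  -1.26   0.106] w 0.132 j7 -0.15
```

Emit:
step_arm(targets="0 0 0 0 0 -6; 0 0 0 0 0 -6; 0 0 0 0 0 -6; 0.005 0 0 0 0 0; 0.005 0 0 0 0 0; 0.005 0 0 0 0 0; 0.005 0 0 0 0 0; 0 0 0 0 0 0")

```text
time: 20.0
tool_pos: [0.5546, 0.0562, 0.088]
tcp_rot: [-0.0, 0.706, 0.708, 0.0]
wrist_force: [-0.3, -0.2, -0.7]
grip_width: 0.137
```

```bash
python3 -c "
from h import *
st()"
```

```text
t 20.0 p [0.5546 0.0562 0.088 ] ang 90.13 z [-0.  0. -1.] F [-0.26 -0.16 -0.67] T [ 0.027 -0.022  0.02 ] w 0.137 j7 0.08
```

Emit:
step_arm(targets="0 0 0 0 0 6; 0 0 0 0 0 6; 0 0 0 0 0 4; 0 0 0 0 0 0; 0 0 0 0 0 0")

```text
time: 20.5
tool_pos: [0.5546, 0.0551, 0.088]
tcp_rot: [0.0, 0.797, 0.603, -0.0]
wrist_force: [0.2, -0.1, -1.7]
grip_width: 0.131
```

```bash
python3 -c "
from h import *
st()"
```

```text
t 20.5 p [0.5546 0.0551 0.088 ] ang 74.22 z [-0. -0. -1.] F [ 0.2  -0.14 -1.66] T [ 0.016 -0.003 -0.006] w 0.131 j7 -0.16
```

Free at 16° with no load at y≈0.055; turning on in small steps.

Emit:
step_arm(targets="0 0 0 0 0 6; 0 0 0 0 0 6; 0 0 0 0 0 0; 0 0 0 0 0 0")

```text
time: 20.9
tool_pos: [0.5547, 0.0551, 0.088]
tcp_rot: [0.0, 0.856, 0.518, -0.0]
wrist_force: [0.4, -0.4, -1.8]
grip_width: 0.132
```

```bash
python3 -c "
from h import *
st()"
```

```text
t 20.9 p [0.5547 0.0551 0.088 ] ang 62.34 z [-0. -0. -1.] F [ 0.44 -0.41 -1.8 ] T [-0.059 -0.019 -0.015] w 0.132 j7 -0.33
```

Emit:
step_arm(targets="0 0 0 0 0 7; 0 0 0 0 0 7; 0 0 0 0 0 7; 0 0 0 0 0 0; 0 0 0 0 0 0")

```text
time: 21.4
tool_pos: [0.5547, 0.0551, 0.088]
tcp_rot: [0.0, 0.935, 0.354, -0.0]
wrist_force: [-0.7, -0.3, -0.7]
grip_width: 0.137
```

```bash
python3 -c "
from h import *
st()"
```

```text
t 21.4 p [0.5547 0.0551 0.088 ] ang 41.42 z [-0. -0. -1.] F [-0.74 -0.28 -0.66] T [0.039 0.004 0.014] w 0.137 j7 -0.64
```

Emit:
step_arm(targets="0 0 0 0 0 7; 0 0 0 0 0 7; 0 0 0 0 0 7; 0 0 0 0 0 0; 0 0 0 0 0 0")

```text
time: 21.9
tool_pos: [0.5547, 0.0551, 0.088]
tcp_rot: [0.0, 0.984, 0.178, -0.0]
wrist_force: [0.6, 0.3, -0.9]
grip_width: 0.134
```

```bash
python3 -c "
from h import *
st()"
```

```text
t 21.9 p [0.5547 0.0551 0.088 ] ang 20.45 z [-0. -0. -1.] F [ 0.62  0.32 -0.93] T [ 0.056 -0.002 -0.026] w 0.134 j7 -0.94
```

Emit:
step_arm(targets="0 0 0 0 0 7; 0 0 0 0 0 7; 0 0 0 0 0 6.3; 0 0 0 0 0 0; 0 0 0 0 0 0")

```text
time: 22.4
tool_pos: [0.5546, 0.055, 0.0879]
tcp_rot: [0.0, 1.0, 0.001, -0.0]
wrist_force: [0.2, 0.0, -1.6]
grip_width: 0.13
```

```bash
python3 - <<'E'
from h import *
s=st()
for n in ("wrist","side","scene"):
    im=r.grab_frame(n);cv2.imwrite(f"pics/{n}8.png",im[:,:,::-1])
a=cv2.imread("pics/side8.png")[140:270,260:400];b=cv2.imread("pics/scene8.png")[150:290,230:400]
f=lambda x:cv2.resize(x,(400,int(400*x.shape[0]/x.shape[1])),interpolation=2)
a,b=f(a),f(b);h=min(len(a),len(b));cv2.imwrite("pics/c8.png",np.hstack([a[:h],b[:h]]))
E
```

```text
t 22.4 p [0.5546 0.055  0.0879] ang 0.14 z [-0. -0. -1.] F [ 0.16  0.03 -1.61] T [-0.039 -0.013 -0.002] w 0.13 j7 -1.24
```

View pics/c8.png

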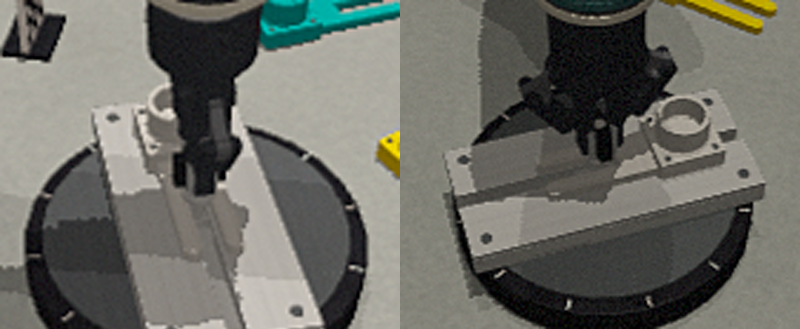

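View pics/wrist8.png

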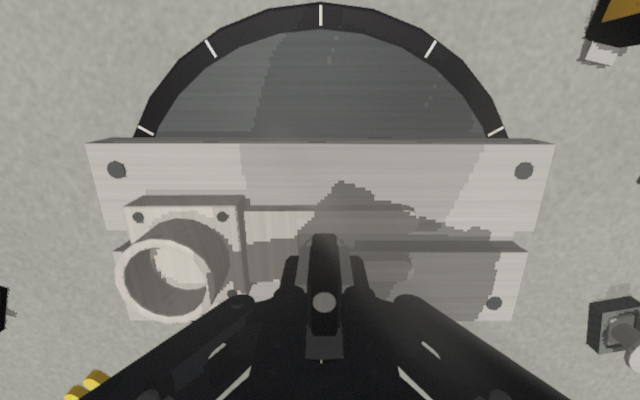

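Emit:
step_arm(targets="0 0 0.0007 0 0 0; 0 0 0.0007 0 0 0; 0 0 0 0 0 0; 0 0 0 0 0 0")

```text
time: 22.95
tool_pos: [0.5547, 0.055, 0.0866]
tcp_rot: [0.0, 1.0, -0.002, -0.0]
wrist_force: [0.0, -0.6, -1.6]
grip_width: 0.134
```

Emit:
step_arm(targets="0 0 0.0003 0 0 0; 0 0 0 0 0 0; 0 0 0 0 0 0")

```text
time: 23.25
tool_pos: [0.5548, 0.055, 0.0865]
tcp_rot: [-0.0, 1.0, -0.002, 0.0]
wrist_force: [-1.4, -0.4, 5.1]
grip_width: 0.133
```

Emit:
step_arm(targets="0 0 0 0 0 0; 0 0 0 0 0 0; 0 0 0 0 0 0; 0 0 0 0 0 0; 0 0 0 0 0 0", jaw=0.35)

```text
time: 23.75
tool_pos: [0.5547, 0.055, 0.0863]
tcp_rot: [0.0, 1.0, -0.002, -0.0]
wrist_force: [0.1, 0.6, -0.0]
grip_width: 0.352
```

```bash
python3 - <<'E'
from h import *
s=st()
im=r.grab_frame("wrist");cv2.imwrite(f"pics/wrist9.png",im[:,:,::-1])
E
```

```text
t 23.75 p [0.5547 0.055  0.0863] ang -0.21 z [-0. -0. -1.] F [ 0.06  0.59 -0.03] T [-0.028  0.044 -0.059] w 0.352 j7 -1.24
```

View pics/wrist9.png

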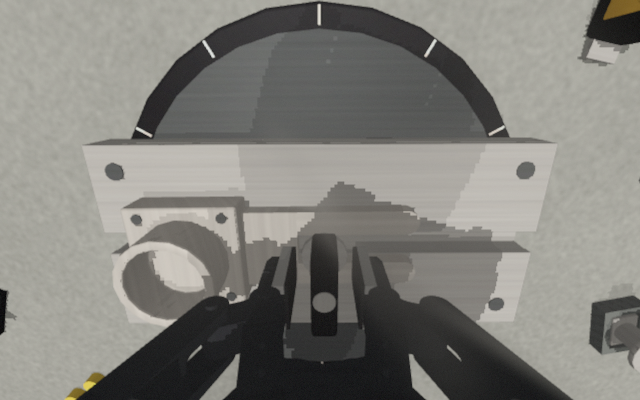

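Released, and the wing stands upright in the open jaws. Backing straight up to look.

Emit:
step_arm(targets="0 0 -0.01 0 0 0; 0 0 -0.02 0 0 0; 0 0 -0.03 0 0 0; 0 0 -0.03 0 0 0; 0 0 -0.03 0 0 0; 0 0 -0.02 0 0 0; 0 0 0 0 0 0; 0 0 0 0 0 0")

```text
time: 24.6
tool_pos: [0.5547, 0.0552, 0.2267]
tcp_rot: [-0.0, 1.0, -0.002, 0.0]
wrist_force: [-0.1, -0.1, -0.4]
grip_width: 0.349
```

```bash
python3 - <<'E'
from h import *
s=st()
for n in ("wrist","side","scene"):
    im=r.grab_frame(n);cv2.imwrite(f"pics/{n}10.png",im[:,:,::-1])
a=cv2.imread("pics/wrist10.png")[150:370,140:500]
cv2.imwrite("pics/c10.png",cv2.resize(a,None,fx=2.2,fy=2.2,interpolation=2))
st()
E
```

```text
t 24.6 p [0.5547 0.0552 0.2267] ang -0.21 z [ 0.001  0.    -1.   ] F [-0.08 -0.11 -0.41] T [-0.052  0.026 -0.023] w 0.349 j7 -1.38
t 24.75 p [0.5543 0.055  0.2257] ang -0.22 z [-0.001 -0.    -1.   ] F [-0.11  0.89 -0.99] T [-0.052  0.033  0.02 ] w 0.353 j7 -1.38
```

View pics/wrist10.png

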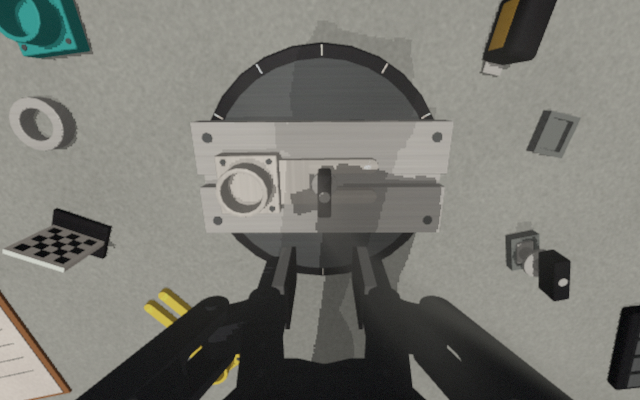

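View pics/scene10.png

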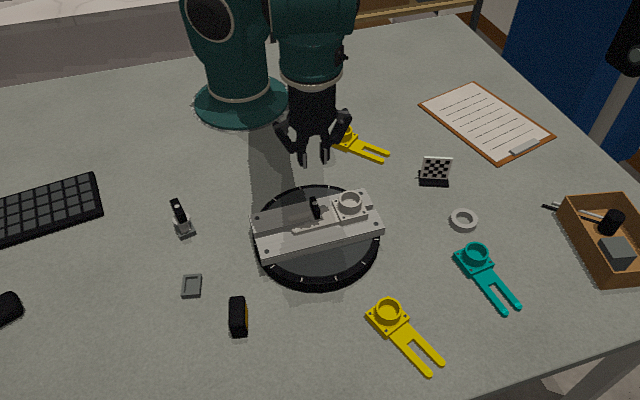

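```bash
python3 - <<'E'
from h import *
a=cv2.imread("pics/wrist10.png")[110:245,180:460];a=cv2.resize(a,None,fx=2.8,fy=2.8,interpolation=2)
cv2.imwrite("pics/c10.png",a)
x=cv2.imread("pics/scene0.png",0)[185:222,328:372].astype(np.float32);y=cv2.imread("pics/scene10.png",0)[185:222,328:372].astype(np.float32)
print(cv2.phaseCorrelate(x,y,cv2.createHanningWindow((44,37),5)))
im=cv2.imread("pics/wrist10.png");W=cam("wrist",r.sense())
rows=np.r_[176:214:3];L=edge(im,rows,312,324,-1);R=edge(im,rows,326,336,1)
print(np.polyfit(rows,L,1),np.polyfit(rows,R,1));print(L.round(1),R.round(1))
# slot direction in image: plate near/far edges
b=np.transpose(im,(1,0,2));c=np.r_[215:430:8]
print(np.polyfit(c,edge(b,c,115,130),1),np.polyfit(c,edge(b,c,228,238),1))
print(atz(W,[196.5,324],.12))
E
```

```text
((0.5100306039404998, -0.032577981100786246), 0.9694080395168728)
[-4.00407357e-03  3.17844222e+02] [-5.17627239e-03  3.31980496e+02]
[317.4 317.1 317.2 317.1 317.2 317.2 316.6 316.5 316.7 317.3 317.2 317.2
 317.1] [330.8 331.2 331.2 330.9 330.8 330.8 331.2 331.3 331.1 330.8 330.8 330.8
 330.8]
[-2.60506796e-03  1.21890028e+02] [1.62808221e-03 2.31884586e+02]
[0.55544349 0.05439936 0.12      ]
```

View pics/c10.png

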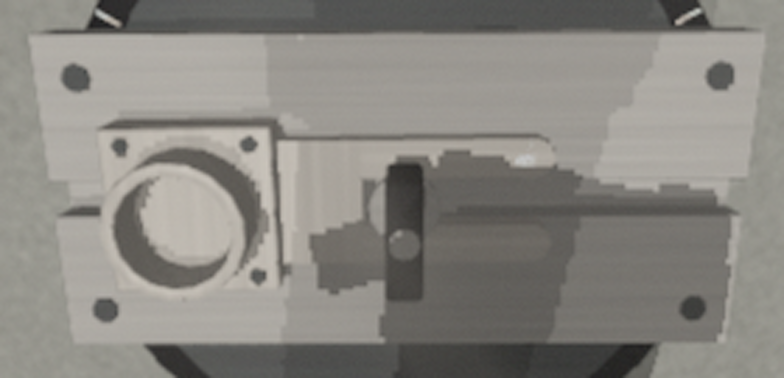

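```bash
python3 - <<'E'
from h import *
for n,(r0,r1,c0,c1) in {"side":(166,196,305,338),"scene":(188,214,333,368)}.items():
    x=cv2.imread(f"pics/{n}0.png",0).astype(np.float32);y=cv2.imread(f"pics/{n}10.png",0).astype(np.float32)
    w=cv2.createHanningWindow((c1-c0,r1-r0),5)
    print(n,cv2.phaseCorrelate(x[r0:r1,c0:c1],y[r0:r1,c0:c1],w))
    t=x[r0:r1,c0:c1];m=cv2.matchTemplate(y[r0-4:r1+4,c0-4:c1+4],t,cv2.TM_CCOEFF_NORMED);k=np.unravel_index(m.argmax(),m.shape);print(k,m[3:6,3:6].round(3))
x=cv2.imread("pics/scene0.png")[180:225,325:390];y=cv2.imread("pics/scene10.png")[180:225,325:390]
cv2.imwrite("pics/cmp.png",cv2.resize(np.hstack([x,y]),None,fx=6,fy=6,interpolation=0))
E
```

```text
side ((-0.04074003436317852, -0.029229178640104436), 0.9935592097264749)
(np.int64(4), np.int64(4)) [[0.55  0.647 0.529]
 [0.724 0.88  0.723]
 [0.527 0.632 0.543]]
scene ((-0.0068955869914937296, 0.48904656797200197), 1.0064298451682667)
(np.int64(4), np.int64(4)) [[0.671 0.727 0.606]
 [0.821 0.997 0.825]
 [0.589 0.718 0.652]]
```

View pics/cmp.png

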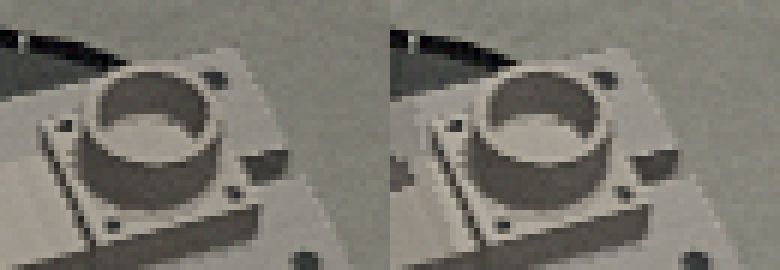

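```bash
python3 -c "
from h import *
print(r.job_done());st()"
```

```text
the job is handed in; nothing more can be done
None
the job is handed in; nothing more can be done
```

The smaller stud is clamped in the slot with its head across it, and I handed the job in at about 24.8 s of the 72 s. The interface gives no verdict, so what follows is my own checking.

**What I did:** I took the smaller stud from its holder and lowered it lengthwise into the T-slot in front of the fork. I slid it in between the prongs and felt for the pocket with small twists. Twists of 12 to 14° were blocked at y = 0.011, 0.017 and 0.022 m. At 0.035 m the head stopped at 18°. At 0.055 m it turned the full 90° with no load. I then set it on the slot floor and let go.

**Last checks:**
- **Stud:** it stands upright between the prongs, and its wing is square to the slot to within about 0.3°.
- **Sample:** its ring is at the same pixels as at the start in both fixed cameras. Sub-pixel matching gave a half-pixel shift in the scene view, but whole-pixel matching and a side-by-side look showed no movement.
- **Other things:** the big stud is still in its holder, and I saw nothing else displaced in the last pictures.

**What fell short:**
- The first probe, at 14°, read about 0.8 N m, close to the 1 N m that counts as forcing. I backed off at once and used 12° probes after that.
- Feeling for the slot floor before the slide pressed the stud down with about 18 N for a moment.
- I did not measure the pocket's exact middle. I take the stud to be within about 4 mm of it because it turned freely.

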